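# Tap a square tube home in the stop jig

### The job

Pick up the mallet from its wooden rest and with it gently nudge the square steel tube along the jig, about 10 mm at a time and with the mallet drawn clear of it after each nudge, until the tube's hidden end is fully home against the stop under the green hood; the yellow flag on the hood then stands up. Do not drive the stop back, touch the tube with the gripper or disturb the tin, collar and bracket. Then lay the mallet back on its rest as it lay.

Things in the scene. Friction and masses are not known exactly. Their poses are not given: they have to be found in the camera images.
- jig: Stop jig fixed to the bench: blue base plate 110 (x) x 280 (y) x 18 mm high, with two dark rails along its y axis (38 mm apart, tops 48 mm above the bench) that guide the tube, and a closed green hood (80 mm wide, top 64 mm above the bench) over y = -30 to +140 mm. Origin: centre of the base's underside, on the bench. The tube slides towards the jig's +y. The stop hidden in the hood faces -y, somewhere from y = +60 to +90 mm: it is set differently each time
- tube: Closed square steel tube, 36 x 36 mm, 250 mm long along its own y axis, about 0.5 kg, lying on the jig's base between the rails. Origin: its centre, 36 mm above the bench. Its near end (y = -125 mm, a flat plate) sticks out of the jig's open end beyond the base, also when home, and is the end to tap; its far end is inside the hood. It has 25 to 85 mm to go. Sliding it takes about 2 to 5 N
- flag (a joint): Yellow tell-tale flag on top of the hood, rad: 0 lying flat, about 1.3 standing up. A feeler in the stop raises it over the last 5 mm of the tube's way: below 5 mm to go it climbs in proportion, and it reaches 1.3 when the tube sits on the stop (above 1.05 counts as home); it leans on past upright if the stop is driven back. It falls again if the tube comes away
- stop (a joint): How far the stop block has been driven back from its setting, m; 0 at the start. It is clamped lightly: it gives way, and does not return, when the tube is pushed against it with more than about 22 N. More than 3 mm spoils the setting
- mallet: Small mallet, about 0.4 kg, lying on its rest. Origin: centre of the grip, which is also near its centre of mass, 44 mm above the bench at the start. x points along the handle to the head. Wooden handle 24 mm wide (y) x 28 mm high (z), from x = -100 to +37 mm; free for the fingers from x = -70 to +30 mm. Head: cylinder of 36 mm diameter along y, centred at x = +55 mm, with flat orange faces at y = +45 and y = -45 mm
- mallet_head (a point): Centre of the mallet's head
- rest_grip (a point): Where the mallet's origin lies when it is on the rest, 44 mm above the bench. The rest is fixed: a dark board 190 x 110 x 6 mm with two wooden cross bars, 90 mm long along y: one (top at 30 mm) under the handle at x = -85 mm, one (top at 26 mm, 30 mm wide) under the head at x = +55 mm. x points from handle to head
- rest_head (a point): Where the centre of the mallet's head lies when it is on the rest, 44 mm above the bench
- tin: Red tin standing on the bench, 60 mm diameter, 100 mm high; origin at its foot. Leave it alone
- collar: Dark steel collar lying on the bench, 56 mm diameter, 40 mm high; origin at its foot. Leave it alone
- bracket: Copper-coloured angle bracket on the bench, 60 x 40 x 50 mm; origin at its foot. Leave it alone
There are look-alikes about, which are no part of the job. What is shaped like the mallet but blue or purple is not meant.

How it is judged:
On the way, in this order (a step that is already met when the one before it is completed fails the run):
1. the mallet has been taken from its rest (over 80 mm away) (distance between mallet and rest_grip above 0.08 m), for 0.2 s.
2. the tube has been nudged on a little (3 to 20 mm) and the mallet drawn clear of it (distance of tube from where it was at the start of the episode between 0.003 and 0.02 m and contact force between mallet and tube below 0.1 N), for 0.1 s.
3. the tube is home against the stop: the flag stands above 1.05 rad (value of joint flag above 1.05 rad), for 0.3 s.
At the end, for the whole second after the job is handed in: The flag still stands (above 1.05 rad: the tube within about 1 mm of the stop), the stop has not been driven back by 3 mm, and the mallet lies at rest and level on its rest, grip and head each within 30 mm of their places (value of joint flag above 1.05 rad and value of joint stop below 0.003 m and horizontal distance between mallet and rest_grip below 0.03 m and horizontal distance between mallet_head and rest_head below 0.03 m and height (world z) of mallet between 0.038 and 0.05 m and angle between mallet's own z axis and vertical below 0.15 rad and linear speed of each of mallet, tube below 0.02 m/s); the robot touches nothing.
It fails at once if the stop driven back by more than 3 mm (value of joint stop above 0.003 m).
It fails at once if the tube knocked along faster than 0.35 m/s (linear speed of tube above 0.35 m/s).
It fails at once if the tube touched by the gripper or arm instead of the mallet (contact force between any of the fingers, the arm and tube above 1 N).
It fails at once if the tin, collar or bracket moved by more than 30 mm (distance of any of tin, collar, bracket from where it was at the start of the episode above 0.03 m).
It also fails if it takes over 58 s, if anything falls off the work surface, if the arm or the gripper's body presses on something with over 40 N, if the wrist force passes 120 N, or if a joint passes its speed limit or range.

### The arm

A 7-joint arm with a two-finger parallel gripper is mounted at the origin on the work surface. World frame = base frame: x ahead of the robot, y to its left, z up, the work surface at z = 0. Lengths are in m, angles in rad, forces in N, time in s.
With the tool pointing down it reaches from about 0.425 to 0.825 m from the base axis. Payload 3.6 kg.
Tool frame: the origin (TCP) lies where the fingers leave the gripper's body, on its centre line; the fingertips stand 73 mm ahead of it and the grasp point (between the pads) lies 54 mm ahead of it; x points along the fingers, y is the direction in which the jaws open and shut, and the axes are right-handed (so a half turn about x gives the same grasp; the last joint's range is limited). The gripper opens to 85 mm and grips with 20 to 120 N. Pads are 22 mm wide; open, the fingers measure 114 mm over their backs; the gripper's body (76 mm by 85 mm) begins 54 mm behind the grasp point. The pads swing forward as they close: fully open they stand 13 mm farther back than shut.
Start: joints at [-1.165, 0.615, -0.013, 1.423, 0.008, 1.103, -0.04], TCP at [0.273, 0.59, 0.304] pointing down, gripper open.
Joint ranges: [-3.12, 3.12], [-0.3, 2.06], [-1.34, 1.32], [0.26, 2.42], [-1.36, 4.5], [0.01, 1.98], [-2.84, 2.84]. Speed limits (rad/s): [2.79, 2.79, 3.14, 3.14, 3.14, 3.14, 3.14].

### API

Orientations are given as a unit quaternion [x, y, z, w].
In Python, from station import arm, snapshot, camera_info, ticket gives the robot as it stands. Calls block until the motion is done:
- arm.movep(position, orientation): joint-space move of the TCP to a pose.
- arm.line_to(position, velocity=0.15, ori=None): straight line of the TCP; ori=None keeps the orientation; velocity is the mean speed in m/s.
- arm.move_j(angles): joint-space move.
- arm.move_gripper(opening, effort=None): opening from 0.0 (shut) to 1.0 (fully open); effort is the grip in N (None keeps the last); returns when the fingers have stopped.
- arm.pause(seconds).
- arm.ik(position, orientation): joint angles nearest the present ones, or None.
- snapshot(name): name is "scene" or "top"; returns the picture (420x560x3 uint8, blue, green, red); there is no depth.
- camera_info(name): a dict with "fx", "fy", "cx", "cy" (pixels), "R" (3x3) and "t" (3): a world point X has camera coordinates R X + t. Camera axes: x right, y down, z forward; pixel columns grow to the right and rows downward; lengths in m; the calibration is good to about 2 mm. A picture is of the moment at which its call begins. camera_info takes no time and is no camera call.
A pose or a line that the arm cannot do raises arm.MotionError and nothing moves.
- ticket.finish_job(): hands the job in, once; it reports no verdict.
Readings, each from a call of its own:
- arm.read_time(): time.
- arm.read_joint_positions(): joint angles.
- arm.read_dq(): joint speeds.
- arm.read_effort(): joint torques, N m.
- arm.read_tool_pos(): TCP position.
- arm.read_eef_rot(): TCP orientation.
- arm.read_ft_force(): force on the tool from outside, world axes, zero at the start.
- arm.read_wrist_torque(): the same for the moment, N m.
- arm.read_opening(): opening from 0.0 (shut) to 1.0 (fully open).
Only numpy, scipy, OpenCV 4.12 (cv2) and the standard library are available. Lean on these libraries where they do the work, as an engineer would, in place of code of your own. Each camera call takes 0.05 s, during which the arm holds its last target.

## Working session

There is one attempt and no reset: what is moved stays moved. The work goes in short steps, each a Python script; the robot and the scene stay as the last script left them, time stands still between calls to the robot, and variables do not carry over. Pictures are saved under pics/ and viewed, and the job is handed in when it is done.

```bash
ls; mkdir -p pics; python3 - <<'E'
from station import arm, snapshot, camera_info
import cv2
for n in ["scene","top"]:
    im=snapshot(n); cv2.imwrite(f"pics/{n}0.png",im)
    c=camera_info(n); print(n,c)
print(arm.read_time(),arm.read_tool_pos(),arm.read_eef_rot())
E
```

```text
pics
scene {'fx': 460.8114348480886, 'fy': 460.8114348480886, 'cx': 275.2749541777619, 'cy': 206.32383317783987, 'R': array([[-0.80616447,  0.59130208, -0.02146388],
       [ 0.41941361,  0.54547648, -0.72563602],
       [-0.41736205, -0.59398422, -0.6877439 ]]), 't': array([ 0.46529972, -0.09926602,  1.2197345 ])}
top {'fx': 491.72535406630396, 'fy': 491.72535406630396, 'cx': 281.20605129380493, 'cy': 202.94043173378657, 'R': array([[ 2.23059807e-02, -9.99748629e-01,  2.26314690e-03],
       [-9.97064140e-01, -2.24118293e-02, -7.32175510e-02],
       [ 7.32498675e-02, -6.23313337e-04, -9.97313425e-01]]), 't': array([-0.07506639,  0.51161017,  1.23092183])}
0.1 [0.2723617  0.58961401 0.30284669] [ 0.15096174  0.69079672 -0.15257657  0.69045697]
```

View pics/scene0.png

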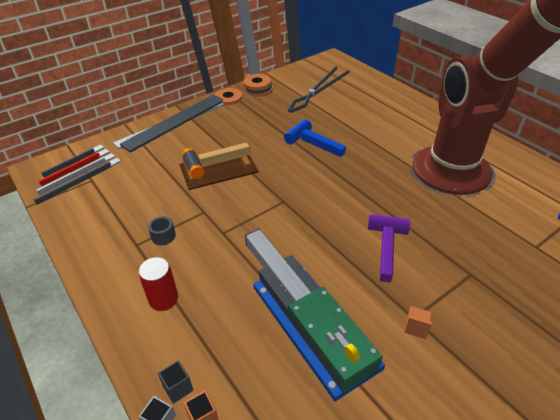

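View pics/top0.png

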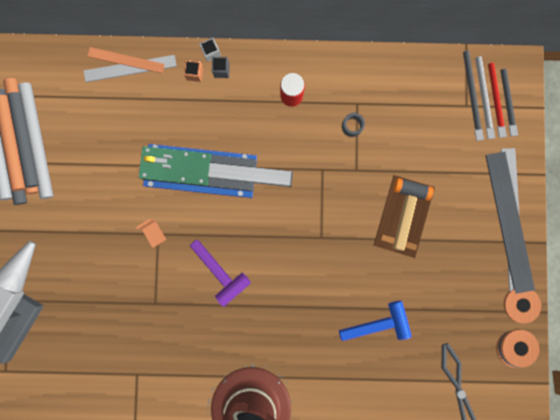

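The things shaped like a mallet in the top view are the wooden-handled one with orange faces on its rest (405,215), a blue one (380,325) and a purple one (218,270). I choose the wooden one and check it in close crops.

```bash
python3 - <<'E'
import cv2
t=cv2.imread("pics/top0.png")
a=t[165:265,365:445]; cv2.imwrite("pics/c_mal.png",cv2.resize(a,None,fx=6,fy=6,interpolation=cv2.INTER_CUBIC))
a=t[135:205,130:300]; cv2.imwrite("pics/c_jig.png",cv2.resize(a,None,fx=4.7,fy=4.7,interpolation=cv2.INTER_CUBIC))
s=cv2.imread("pics/scene0.png")
a=s[135:195,165:265]; cv2.imwrite("pics/c_mal_s.png",cv2.resize(a,None,fx=7,fy=7,interpolation=cv2.INTER_CUBIC))
E
```

```text
(no output)
```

View pics/c_mal.png

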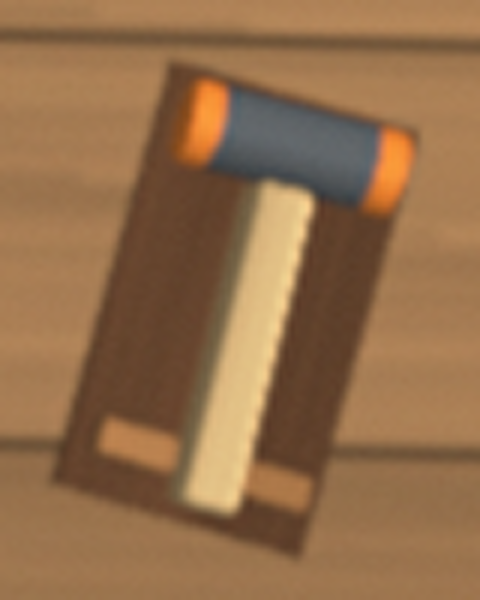

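View pics/c_jig.png

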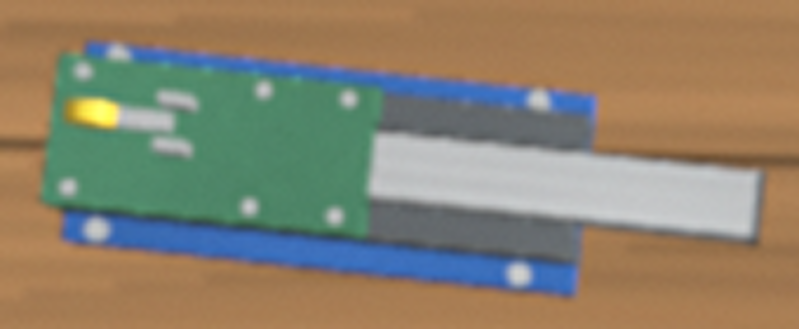

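View pics/c_mal_s.png

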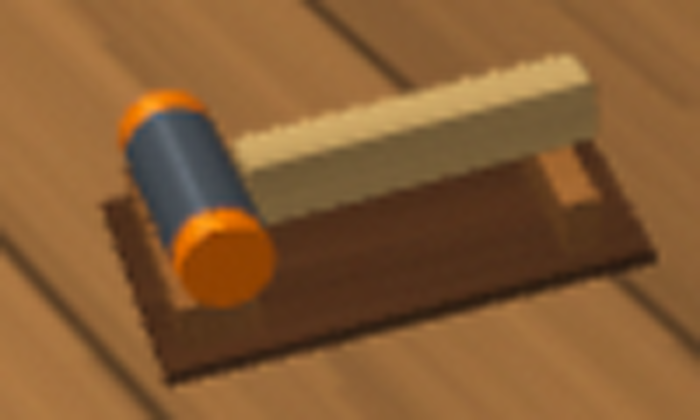

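```bash
cat > h.py <<'E'
import numpy as np, cv2
from station import arm, snapshot, camera_info, ticket
def pix2w(cam,u,v,z):
    c=camera_info(cam); R=c['R'];t=c['t']
    d=R.T@np.array([(u-c['cx'])/c['fx'],(v-c['cy'])/c['fy'],1.]); o=-R.T@t
    return o+d*(z-o[2])/d[2]
def w2pix(cam,X):
    c=camera_info(cam); p=c['R']@np.asarray(X)+c['t']
    return np.array([c['fx']*p[0]/p[2]+c['cx'],c['fy']*p[1]/p[2]+c['cy']])
E
python3 - <<'E'
from h import *
np.set_printoptions(precision=4,suppress=True)
def cr(pts,s,ox,oy,z,cam='top'):
    return np.array([pix2w(cam,(u+.5)/s-.5+ox,(v+.5)/s-.5+oy,z)[:2] for u,v in pts])
m=lambda p,z:cr(p,6,365,165,z)
H=m([(258,180),(315,190),(185,505),(240,515)],.058); print('handle',H)
a=(H[0]+H[1])/2;b=(H[2]+H[3])/2; print('ends',a,b,np.linalg.norm(a-b),np.arctan2(*(a-b)[::-1]))
d=(a-b)/np.linalg.norm(a-b); print('origin est', b+.1*d, a-.037*d)
B=m([(170,62),(418,130),(300,557),(55,483)],.006); print('board c',B.mean(0),'len',np.linalg.norm(B[0]-B[3]),np.linalg.norm(B[1]-B[0]), np.arctan2(*(B[0]+B[1]-B[2]-B[3])[::-1]), 'o',B.mean(0)+.015*d)
Hd=m([(195,80),(185,165),(410,130),(375,213)],.05);print('head',Hd.mean(0), b+.155*d)
j=lambda p,z:cr(p,4.7,130,135,z)
J=j([(88,42),(597,96),(575,294),(62,240)],.018);print('jig',J,J.mean(0),np.linalg.norm(J[0]-J[1]),np.linalg.norm(J[1]-J[2]))
e=(J[0]+J[3]-J[1]-J[2]);e/=np.linalg.norm(e);print('jig y dir',e,np.arctan2(e[1],e[0]))
T=j([(762,170),(753,241),(378,132),(370,197)],.054);print('tube',T)
tn=(T[0]+T[1])/2;print('near',tn,'dir',(T[2]+T[3])/2-tn, 'y in jig',(tn-J.mean(0))@e, 'lat',(tn-J.mean(0))@np.array([e[1],-e[0]]))
hood=j([(62,52),(382,86),(370,237),(42,203)],.064);print('hood',hood)
for n,p in dict(tin=(292,105),collar=(353,125),bracket=(152,232)).items(): print(n,pix2w('top',*p,0))
E
```

```text
handle [[ 0.538  -0.3747]
 [ 0.5344 -0.3982]
 [ 0.4042 -0.3454]
 [ 0.4007 -0.3678]]
ends [ 0.5362 -0.3864] [ 0.4024 -0.3566] 0.1369872385344775 -0.2193628860239603
origin est [ 0.5001 -0.3784] [ 0.5    -0.3784]
board c [ 0.4883 -0.3789] len 0.1877068309757198 0.11003182080513726 -0.26271213295984225 o [ 0.503  -0.3822]
head [ 0.5528 -0.3905] [ 0.5537 -0.3904]
jig [[0.6583 0.2805]
 [0.6348 0.0021]
 [0.5263 0.0112]
 [0.5494 0.29  ]] [0.5922 0.1459] 0.27938167578976286 0.10889937526969834
jig y dir [0.0833 0.9965] 1.487433354452
tube [[ 0.5912 -0.0879]
 [ 0.5534 -0.0839]
 [ 0.6068  0.1154]
 [ 0.5722  0.1185]]
near [ 0.5723 -0.0859] dir [0.0172 0.2029] y in jig -0.23272097749379092 lat -0.0005266209889657478
hood [[0.6439 0.2812]
 [0.6297 0.1126]
 [0.5499 0.1163]
 [0.5639 0.2883]]
tin [ 0.7723 -0.0861  0.    ]
collar [ 0.7228 -0.2465  0.    ]
bracket [0.4323 0.2664 0.    ]
```

The crop confirms it: orange faces, wooden handle, on the brown rest. Mallet origin is about (0.500, -0.378) with yaw about -0.235. The jig's y direction is at 1.487 rad, and the tube's near end is at (0.572, -0.086).

```bash
cat >> h.py <<'E'
from scipy.spatial.transform import Rotation as Ro
def quat(yaw,s=1):
    x=np.array([0,0,-1.]);y=s*np.array([-np.sin(yaw),np.cos(yaw),0]);z=np.cross(x,y)
    return Ro.from_matrix(np.stack([x,y,z],1)).as_quat()
MO=np.array([0.500,-0.3785]); MY=-0.235
JC=np.array([0.5922,0.1459]); E=np.array([0.0833,0.9965]); X=np.array([E[1],-E[0]]); JY=np.arctan2(X[1],X[0])
def save(cam,name,box=None,f=1):
    im=snapshot(cam)
    if box: im=im[box[1]:box[3],box[0]:box[2]]
    cv2.imwrite("pics/"+name,cv2.resize(im,None,fx=f,fy=f,interpolation=cv2.INTER_CUBIC))
E
python3 - <<'E'
from h import *
np.set_printoptions(precision=3,suppress=True)
print(arm.read_joint_positions(),arm.read_opening(),arm.read_ft_force())
for s in (1,-1):
    print(s,arm.ik([*MO,.22],quat(MY,s)),arm.ik([*MO,.098],quat(MY,s)))
    print(arm.ik([.517,-.13,.096],quat(JY,s)))
E
```

```text
[-1.165  0.616 -0.013  1.425  0.008  1.103 -0.04 ] 0.9977285557040785 [-0.166 -0.327  0.051]
1 [ 0.435  0.68   0.304  1.6   -0.243  0.899  2.163] [ 0.657  0.825 -0.075  1.674  0.091  0.646  1.869]
[ 0.275  0.737 -0.107  1.949  0.162  0.463  1.538]
-1 [ 0.052  0.931  1.127  1.613 -0.895  1.193 -0.425] [ 0.292  0.898  0.565  1.687 -0.658  0.755 -0.625]
[-0.096  0.789  0.477  1.961 -0.67   0.553 -0.808]
```

```bash
python3 - <<'E'
from h import *
np.set_printoptions(precision=3,suppress=True)
q=quat(MY)
arm.movep([*MO,.20],q); print(arm.read_time(),arm.read_tool_pos(),arm.read_joint_positions())
arm.line_to([*MO,.14],.1); print(arm.read_time())
save('scene','pre_s.png',(140,80,300,220),5); save('top','pre_t.png',(330,120,470,270),4)
E
```

```text
3.5833 [ 0.501 -0.378  0.2  ] [ 0.477  0.697  0.228  1.617 -0.195  0.85   2.121]
4.3333
```

View pics/pre_s.png

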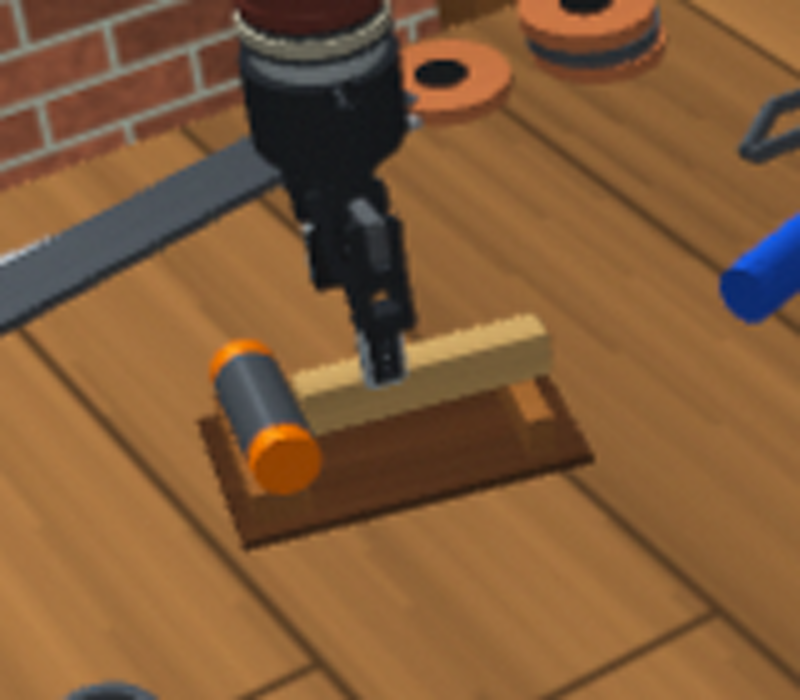

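View pics/pre_t.png

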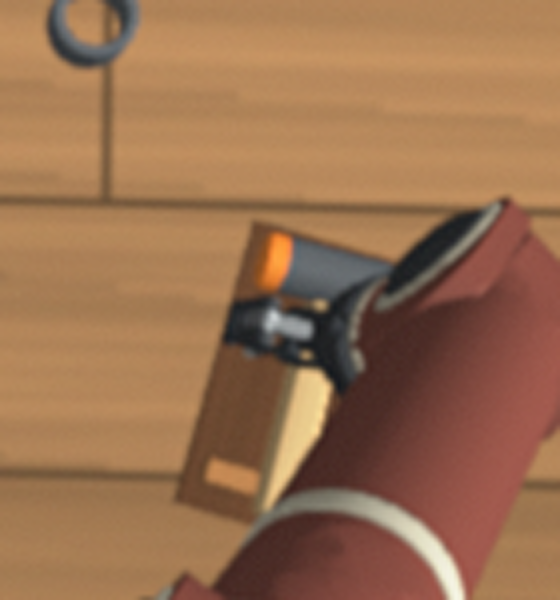

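In both crops the gripper sits over the mid-handle (scene crop about (380,375)), aligned across it and clear of the head. I descend and grip.

```bash
python3 - <<'E'
from h import *
np.set_printoptions(precision=4,suppress=True)
arm.line_to([*MO,.098],.08); print(arm.read_time(),arm.read_ft_force())
arm.move_gripper(0.0,60); print(arm.read_time(),arm.read_opening(),arm.read_ft_force(),arm.read_tool_pos())
np.save('grasp.npy',np.r_[arm.read_tool_pos(),arm.read_eef_rot()])
save('scene','grip_s.png',(140,80,300,220),5)
arm.line_to([*MO,.2],.12);print(arm.read_time(),arm.read_opening(),arm.read_ft_force())
save('scene','lift_s.png',(140,60,300,200),5)
E
```

```text
5.1083 [ 0.9449  0.4379 -0.299 ]
5.7 0.2696492392772522 [-0.1445 -0.1442  2.7687] [ 0.5002 -0.3789  0.0985]
6.75 0.2721204718615701 [-0.2488  0.4203 -4.2966]
```

View pics/grip_s.png

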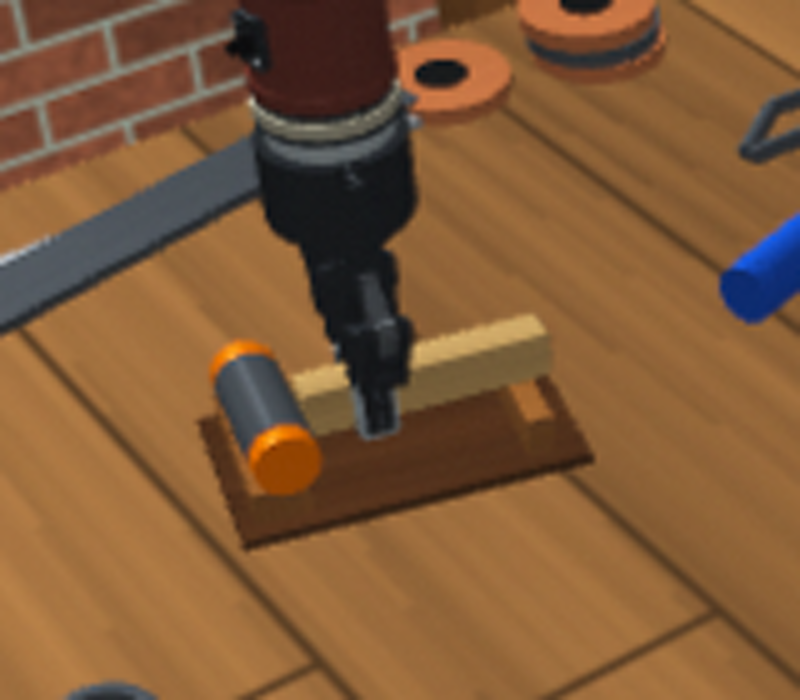

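View pics/lift_s.png

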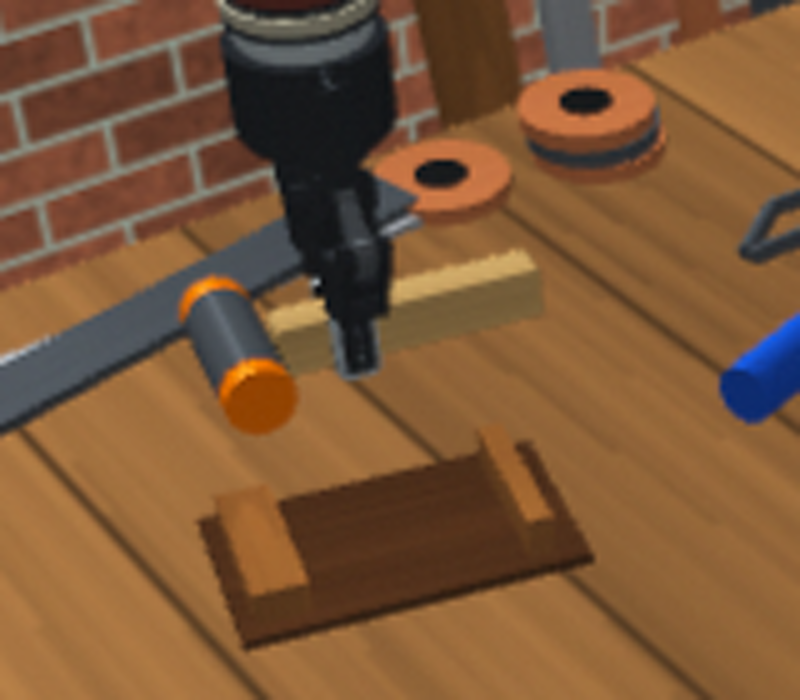

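Mallet held level and clear of the rest, gripped mid-handle. I carry it to 40 mm in front of the tube's near end.

```bash
cat >> h.py <<'E'
TN=np.array([0.5723,-0.0859]); ZW=.094
def at(s,z=ZW):  # TCP pose so that the head face is s m past the tube's initial near end
    return [*(TN-.055*X+(s-.045)*E),z]
E
python3 - <<'E'
from h import *
np.set_printoptions(precision=4,suppress=True)
arm.movep(at(-.04,.2),quat(JY)); print(arm.read_time(),arm.read_tool_pos(),arm.read_joint_positions())
arm.line_to(at(-.04),.15);print(arm.read_time(),arm.read_ft_force(),arm.read_tool_pos(),at(-.04))
save('scene','app_s.png',(180,180,400,400),3); save('top','app_t.png',(130,100,350,250),3.6)
E
```

```text
7.6583 [ 0.5106 -0.1672  0.2001] [ 0.1359  0.5788  0.2114  1.8771 -0.1763  0.7024  1.935 ]
8.5167 [-0.4154 -0.1193 -4.498 ] [ 0.511  -0.1669  0.0946] [np.float64(0.510412), np.float64(-0.166021), 0.094]
```

View pics/app_s.png

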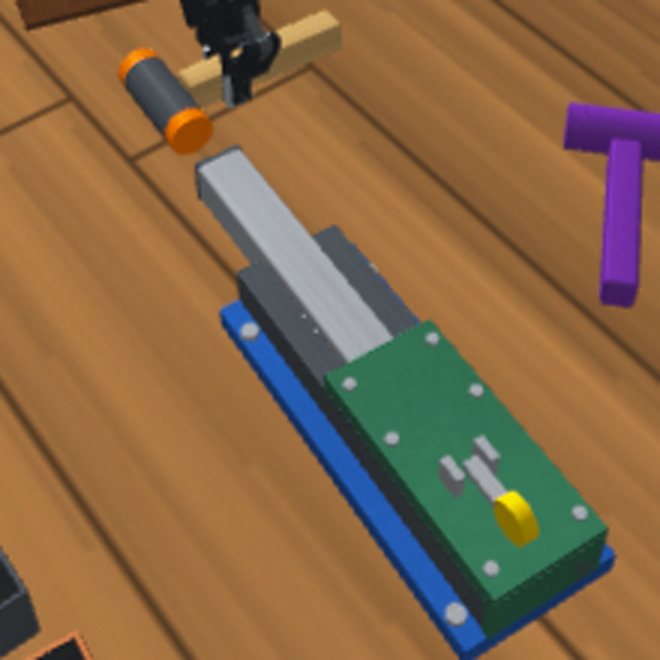

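View pics/app_t.png

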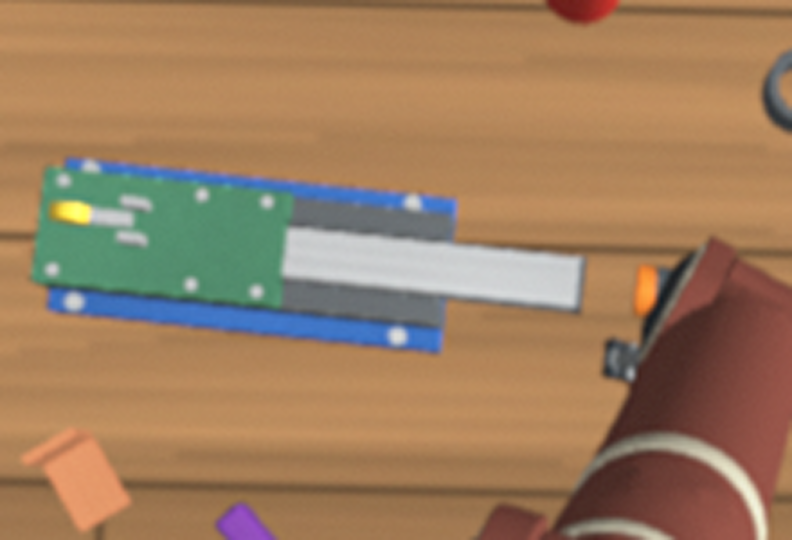

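Scene crop: the orange face (190,130) faces the tube end (220,165) squarely, with about a 35 mm gap. The yellow flag (517,515) lies flat. The top crop shows the fingers well to the side of the tube. First nudge.

```bash
cat >> h.py <<'E'
def st(tag=''):
    p=arm.read_tool_pos(); print(tag,round(arm.read_time(),2),'s_act %.4f z %.4f'%((p[:2]-np.array(at(0)[:2]))@E,p[2]),'FE %.2f'%(arm.read_ft_force()[:2]@E),'op %.3f'%arm.read_opening())
FLAG=(290,290,400,390)
E
python3 - <<'E'
from h import *
st('start')
arm.line_to(at(-.006),.08); st('near')
arm.line_to(at(.004),.03); st('a')
arm.line_to(at(.010),.03); st('b')
save('scene','n1_s.png',(200,180,400,400),3)
arm.line_to(at(-.010),.08); st('clear')
arm.pause(.15)
save('scene','n1c_s.png',(200,180,400,400),3);save('top','n1c_t.png',(130,100,350,250),3.6)
st()
E
```

```text
start 8.62 s_act -0.0405 z 0.0951 FE -0.04 op 0.275
near 9.19 s_act -0.0055 z 0.0940 FE -0.76 op 0.268
a 9.68 s_act 0.0042 z 0.0940 FE -1.04 op 0.271
b 10.03 s_act 0.0106 z 0.0940 FE 0.04 op 0.268
clear 10.47 s_act -0.0110 z 0.0940 FE 0.64 op 0.277
 10.72 s_act -0.0094 z 0.0939 FE -1.02 op 0.274
```

View pics/n1c_s.png

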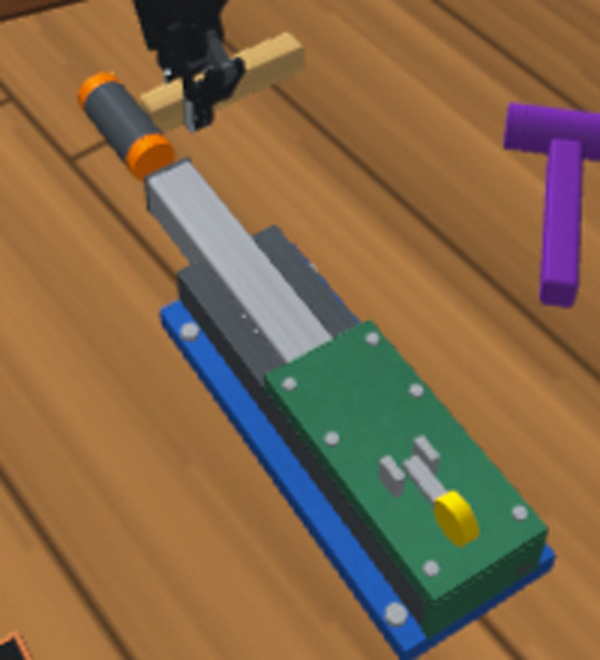

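View pics/n1c_t.png

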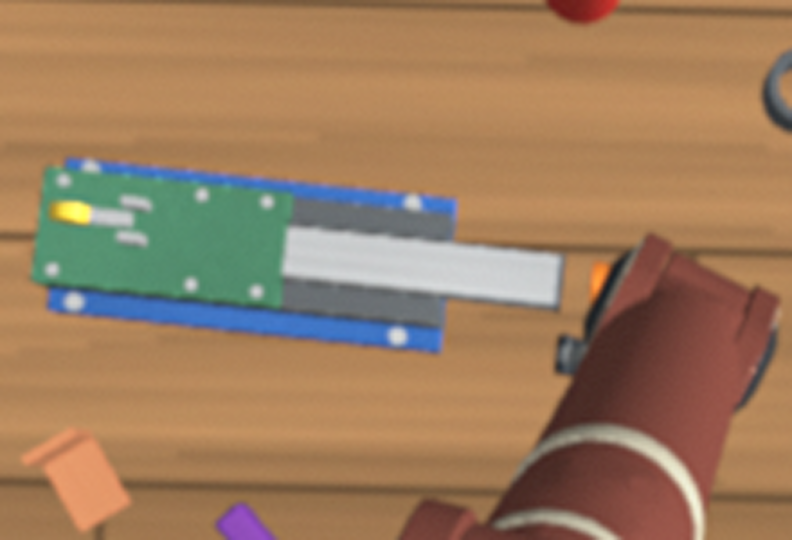

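The tube end moved from column 583 to 562 in the top crop, about 13 mm, so the tube end is now at s≈0.0106. The stop can't be closer than about 30 mm yet, so two more plain nudges are safe. I check the flag after each.

```bash
cat >> h.py <<'E'
def yel(im):
    h=cv2.cvtColor(im,cv2.COLOR_BGR2HSV); m=cv2.inRange(h,(22,150,90),(34,255,255)); 
    m[:300]=0; ys,xs=np.nonzero(m); return len(xs),round(xs.mean(),2),round(ys.mean(),2),ys.min(),ys.max()
def flag(): 
    im=snapshot('scene'); r=yel(im); print('   flag',r); return im,r
E
python3 - <<'E'
from h import *
print(yel(cv2.imread('pics/scene0.png')))
for k,s in enumerate((.020,.030)):
    arm.line_to(at(s),.035); st('push'); flag()
    arm.line_to(at(s-.010),.08); st('clear'); im,_=flag()
    cv2.imwrite(f'pics/n{k+2}.png',cv2.resize(im[180:400,200:400],None,fx=3,fy=3))
E
```

```text
(182, np.float64(351.69), np.float64(352.37), np.int64(344), np.int64(361))
push 11.73 s_act 0.0201 z 0.0940 FE -0.42 op 0.269
   flag (182, np.float64(351.69), np.float64(352.37), np.int64(344), np.int64(361))
clear 12.06 s_act 0.0090 z 0.0941 FE 0.86 op 0.272
   flag (182, np.float64(351.69), np.float64(352.37), np.int64(344), np.int64(361))
push 12.83 s_act 0.0307 z 0.0940 FE 0.03 op 0.270
   flag (182, np.float64(351.69), np.float64(352.37), np.int64(344), np.int64(361))
clear 13.16 s_act 0.0186 z 0.0941 FE 0.56 op 0.271
   flag (182, np.float64(351.69), np.float64(352.37), np.int64(344), np.int64(361))
```

View pics/n3.png

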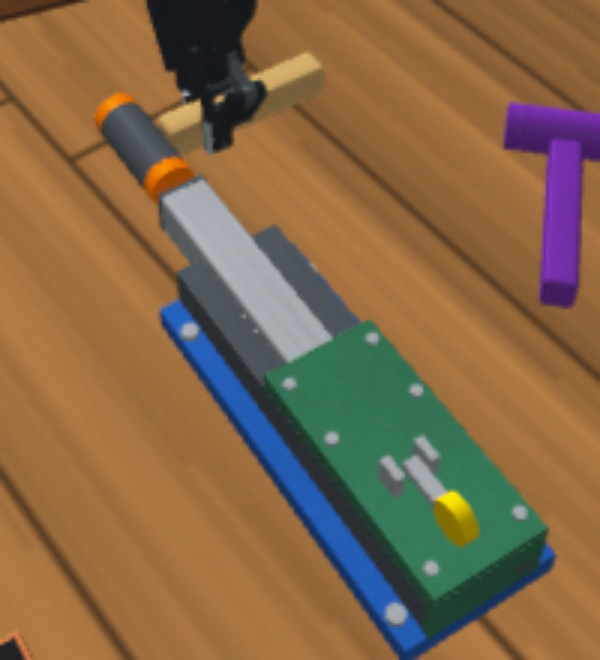

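The flag (crop (457,517)) is still flat and its pixel reading is noise-free, so I use it to gate 3 mm sub-steps from here.

```bash
python3 - <<'E'
from h import *
r0=yel(cv2.imread('pics/scene0.png')); s=.030; done=False
while s<.0995 and not done:
    for ds in (.003,.003,.004):
        s+=ds; arm.line_to(at(s),.03); im,r=flag(); F=arm.read_ft_force()[:2]@E
        if abs(r[0]-r0[0])>3 or abs(r[2]-r0[2])>.15 or F<-9: done=True; break
    st('s=%.3f'%s)
    if arm.read_time()>36: done=True
    arm.line_to(at(s-.008),.08); arm.pause(.1); st('clear')
im,r=flag(); print(s); cv2.imwrite('pics/n4.png',cv2.resize(im[180:400,200:400],None,fx=3,fy=3))
E
```

```text
flag (182, np.float64(351.69), np.float64(352.37), np.int64(344), np.int64(361))
   flag (182, np.float64(351.69), np.float64(352.37), np.int64(344), np.int64(361))
   flag (182, np.float64(351.69), np.float64(352.37), np.int64(344), np.int64(361))
s=0.040 14.47 s_act 0.0402 z 0.0940 FE 0.09 op 0.269
clear 14.82 s_act 0.0323 z 0.0940 FE 0.59 op 0.274
   flag (185, np.float64(351.79), np.float64(351.1), np.int64(342), np.int64(360))
s=0.043 15.39 s_act 0.0435 z 0.0940 FE 0.09 op 0.273
clear 15.74 s_act 0.0349 z 0.0940 FE -0.63 op 0.271
   flag (184, np.float64(351.77), np.float64(351.12), np.int64(342), np.int64(360))
0.04300000000000001
```

View pics/n4.png

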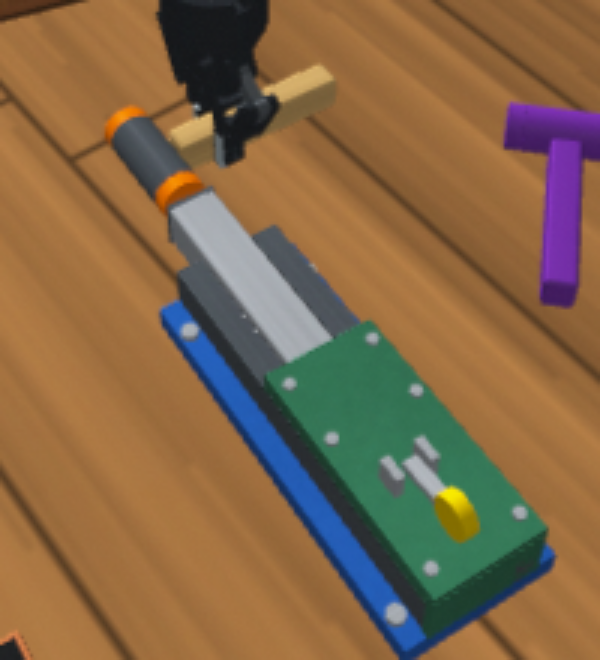

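The flag just began to lift: its centroid rose 1.3 px. I fit a simple flag-angle model and go on with small steps.

```bash
cat >> h.py <<'E'
def _c(u,v): return (u+.5)/4.7-.5+130,(v+.5)/4.7-.5+135
HZ=.072
_h=pix2w('top',*_c(172,121),HZ); _f=pix2w('top',*_c(92,112),HZ); L=np.linalg.norm(_f-_h)
_p0=w2pix('scene',_f)
def ang(r): # angle from centroid shift
    th=np.linspace(-.1,2,422); P=np.array([w2pix('scene',_h+L*(np.cos(t)*np.r_[E,0]+np.sin(t)*np.array([0,0,1]))) for t in th])
    d=P-w2pix('scene',_h+L*np.r_[E,0])-(np.array([r[1],r[2]])-np.array([351.69,352.37]))
    k=(d**2).sum(1).argmin(); return th[k],np.sqrt((d[k]**2).sum())
E
python3 - <<'E'
from h import *
print(L,_p0:=w2pix('scene',_f)) if 0 else print(L)
s=.043
for ds in (.0015,.0010):
    s+=ds; arm.line_to(at(s),.02); im,r=flag(); st('s=%.4f'%s); print('ang',ang(r))
arm.line_to(at(s-.008),.08); arm.pause(.1); st('clear'); im,r=flag(); print('ang',ang(r))
cv2.imwrite('pics/n5.png',cv2.resize(im[280:400,290:400],None,fx=5,fy=5))
E
```

```text
0.04199173722318747
   flag (188, np.float64(351.68), np.float64(348.14), np.int64(339), np.int64(357))
s=0.0445 16.47 s_act 0.0445 z 0.0940 FE -1.16 op 0.272
ang (np.float64(0.2741092636579573), np.float64(0.05559424453740805))
   flag (189, np.float64(351.47), np.float64(346.8), np.int64(338), np.int64(356))
s=0.0455 16.77 s_act 0.0449 z 0.0940 FE -2.16 op 0.271
ang (np.float64(0.34394299287410934), np.float64(0.0885250925611043))
clear 17.12 s_act 0.0381 z 0.0940 FE 0.50 op 0.275
   flag (191, np.float64(351.5), np.float64(346.71), np.int64(338), np.int64(356))
ang (np.float64(0.34893111638954877), np.float64(0.046039207339595524))
```

View pics/n5.png

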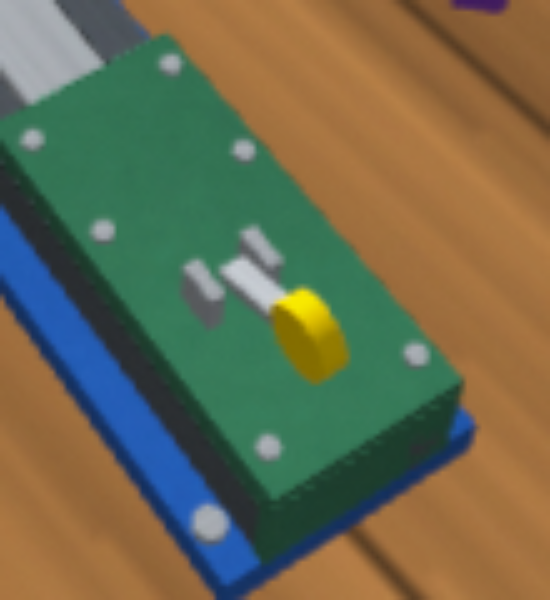

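Model residuals are below 0.1 px. The flag is at about 0.35 rad, so about 3.6 mm is left. I continue with shrinking steps, gated on flag angle and force.

```bash
python3 - <<'E'
from h import *
s=.0455
for i in range(9):
    s+=.001 if i<2 else .0005; arm.line_to(at(s),.02); arm.pause(.05); im,r=flag(); a=ang(r); F=arm.read_ft_force()[:2]@E
    st('s=%.4f'%s); print('ang',a)
    if a[0]>1.0 or F<-12: break
arm.line_to(at(s-.010),.08); arm.pause(.1); st('clear'); im,r=flag(); print('ang',ang(r),s)
cv2.imwrite('pics/n6.png',cv2.resize(im[280:400,290:400],None,fx=5,fy=5))
E
```

```text
flag (193, np.float64(348.93), np.float64(338.14), np.int64(329), np.int64(347))
s=0.0465 17.87 s_act 0.0463 z 0.0940 FE -0.65 op 0.269
ang (np.float64(0.7479809976247032), np.float64(0.0671292320750747))
   flag (191, np.float64(347.34), np.float64(334.52), np.int64(326), np.int64(344))
s=0.0475 18.22 s_act 0.0470 z 0.0940 FE -2.92 op 0.275
ang (np.float64(0.9026128266033254), np.float64(0.08952575022177404))
   flag (192, np.float64(343.97), np.float64(328.12), np.int64(319), np.int64(337))
s=0.0480 18.57 s_act 0.0480 z 0.0940 FE -2.83 op 0.272
ang (np.float64(1.1719714964370547), np.float64(0.06472547771485239))
clear 18.94 s_act 0.0387 z 0.0940 FE 0.90 op 0.269
   flag (192, np.float64(343.99), np.float64(328.08), np.int64(319), np.int64(337))
ang (np.float64(1.1719714964370547), np.float64(0.020764302858264833)) 0.048
```

View pics/n6.png

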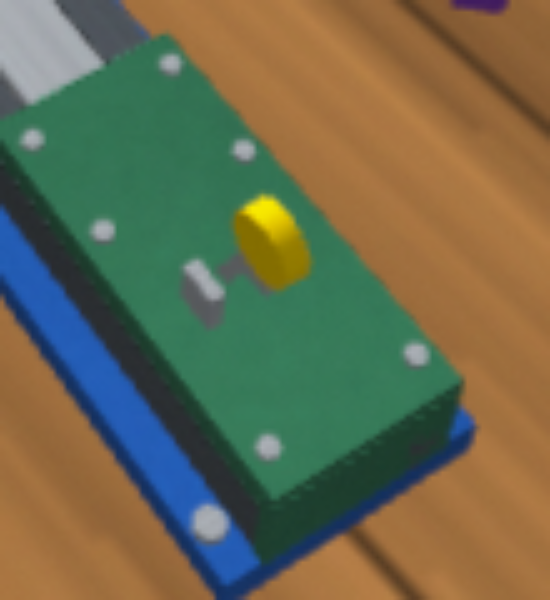

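The flag is up to about 1.17 rad with the mallet clear. I add one more small nudge for margin and watch force and angle.

```bash
python3 - <<'E'
from h import *
arm.line_to(at(.046),.04)
s=.0480
for i in range(3):
    s+=.0005; arm.line_to(at(s),.02); arm.pause(.05); im,r=flag(); a=ang(r); F=arm.read_ft_force()[:2]@E
    st('s=%.4f'%s); print('ang',a)
    if a[0]>1.23 or F<-10: break
arm.line_to(at(s-.012),.08); arm.pause(.3); st('clear'); im,r=flag(); print('ang',ang(r),s)
cv2.imwrite('pics/n7.png',cv2.resize(im[180:400,200:400],None,fx=3,fy=3))
E
```

```text
flag (193, np.float64(342.1), np.float64(325.09), np.int64(316), np.int64(334))
s=0.0485 19.72 s_act 0.0484 z 0.0940 FE -0.04 op 0.272
ang (np.float64(1.30166270783848), np.float64(0.055977049934019196))
clear 20.32 s_act 0.0369 z 0.0940 FE 0.12 op 0.270
   flag (190, np.float64(342.16), np.float64(325.02), np.int64(316), np.int64(334))
ang (np.float64(1.3066508313539194), np.float64(0.0839821228082353)) 0.0485
```

View pics/n7.png

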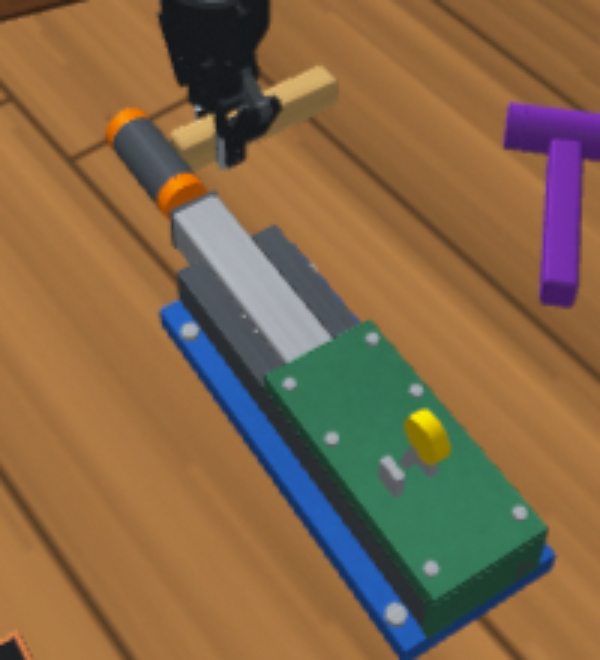

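The flag stands at 1.30 rad (crop (427,437)) and holds with the mallet clear; there was no sign of stop force. I return the mallet.

```bash
python3 - <<'E'
from h import *
g=np.load('grasp.npy')
arm.line_to(at(-.03),.15); arm.line_to(at(-.03,.2),.15)
arm.movep([*MO,.2],quat(MY)); st()
arm.line_to([*MO,.12],.12); arm.line_to([*MO,.100],.04); arm.pause(.2); print(arm.read_tool_pos(),g[:3],arm.read_ft_force(),arm.read_time())
save('scene','ret_s.png',(140,80,300,220),5)
E
```

```text
22.71 s_act -0.2514 z 0.1987 FE 1.27 op 0.276
[ 0.50011951 -0.37859562  0.1002153 ] [ 0.50019036 -0.3788919   0.09854547] [-0.07473208  0.44589706 -2.86020522] 24.375
```

View pics/ret_s.png

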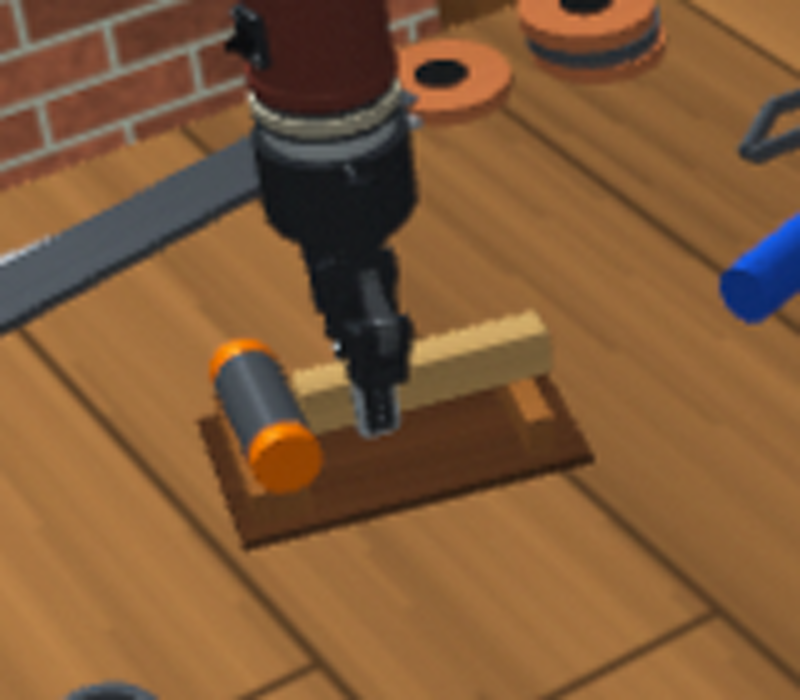

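The head at (268,420) matches the earlier grip picture. I lower the last 1.5 mm, release and back off.

```bash
python3 - <<'E'
from h import *
arm.line_to([*MO,.0983],.02); arm.pause(.2); print(arm.read_ft_force(),arm.read_tool_pos())
arm.move_gripper(1.0); print(arm.read_opening())
arm.line_to([*MO,.22],.12)
arm.movep([.50,-.15,.30],quat(JY)); arm.pause(.3)
im,r=flag(); print(ang(r),arm.read_time())
cv2.imwrite('pics/end_s.png',im); save('top','end_t.png',(365,165,445,265),6)
E
```

```text
[ 0.39007954 -0.187353   -2.06805579] [ 0.50026528 -0.37876176  0.09856939]
0.9971957185595798
   flag (192, np.float64(342.11), np.float64(325.06), np.int64(316), np.int64(334))
(np.float64(1.30166270783848), np.float64(0.06645120785800734)) 27.975
```

View pics/end_s.png

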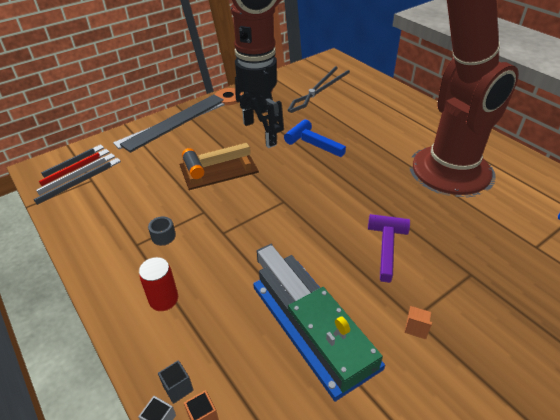

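View pics/end_t.png

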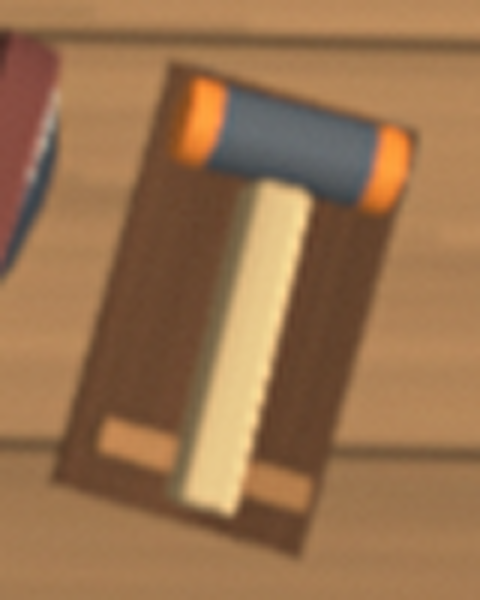

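The mallet lies on its rest as before, within about 1 px (head (295,145), tail (212,500) in the crop). The flag stands at (342,325), and the tin, collar and bracket are where they were. I hand the job in.

```bash
python3 -c "
from h import *
print(ticket.finish_job(), arm.read_time())"
```

```text
the job is handed in; nothing more can be done
the job is handed in; nothing more can be done
```

The job is done and handed in, at about 28 s on the robot's clock. The hand-in gave no verdict.

- **Nudging:** I picked the wooden, orange-faced mallet from its rest and nudged the tube slowly, drawing the mallet clear after each nudge. The first nudge moved it about 13 mm, a little over the intended 10 mm because the end was nearer than I had measured. The next three were about 10 mm each, and the last few only 0.5 to 3 mm, set by how far the flag had risen.
- **Home position:** In the last picture the flag read about 1.30 rad with the mallet away. I took that angle from the camera images. Force readings taken after each push stayed under about 3 N, against the roughly 22 N that moves the stop, and the flag did not go past 1.30, so I saw no sign that the stop was driven back.
- **Mallet:** It lies on its rest within about one pixel (2–3 mm) of where it started, with the gripper open and away from it.
- **Other objects:** By eye, the tin, collar and bracket are where they were at the start.

No check failed or disagreed, apart from that first nudge.

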